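Line up setting blocks in a quick-release row clamp

ROBOT

A 7-joint arm with a two-finger parallel gripper is mounted at the origin on a cart in front of the work surface, level with it; the furniture and walls round the work are solid. World frame = base frame: x ahead of the robot, y to its left, z up, the work surface at z = 0. Lengths are in m, angles in degrees, forces in N, time in s.
With the tool pointing down it reaches from about 0.425 to 0.975 m from the base axis. Payload 16.7 kg.
Tool frame: the origin (TCP) lies midway between the tips of the shut fingers; the grasp point (between the pads) lies 19 mm behind it; x points along the fingers, y is the direction in which the jaws open and shut, and the axes are right-handed (so a half turn about x gives the same grasp; the last joint's range is limited). The gripper opens to 85 mm and grips with 20 to 120 N. Pads are 22 mm wide; open, the fingers measure 114 mm over their backs; the gripper's body (76 mm by 85 mm) begins 54 mm behind the grasp point. The pads swing forward as they close: fully open they stand 13 mm farther back than shut.
Start: joints at [59.96, 24.414, 4.234, 92.017, -1.954, 63.644, -3.845], TCP at [0.247, -0.628, 0.231] pointing down, gripper open.
Joint ranges: [-163.25, 163.25], [-28.42, 122.38], [-70.27, 78.77], [12.13, 141.07], [-58.53, 238.53], [9.26, 117.41], [-156.51, 156.51]. Speed limits (degrees/s): [108.29, 108.29, 136.94, 136.94, 172.46, 172.46, 172.46].

INTERFACE

Orientations are given as [roll, pitch, yaw] about the fixed x, y, z axes, in that order (R = Rz(yaw) Ry(pitch) Rx(roll)).
In Python, from station import ctrl gives the robot as it stands. The module is installed in compiled form; this text tells all that it offers.
- The arm moves only by the tool move_arm, never from a script. Its argument "targets" is a list of rows, each a list of 4 numbers: the shift along the tool's x, y, z in cm, then the turn about the tool's x in degrees. A call has exactly 10 rows; each row is the pose to reach, as a shift and turn from the pose commanded when the call began, along the tool's axes at that moment; what a row does not reach only later rows make up. A row lasts 1/10 s, in which the tool goes at most 50 mm and 8.59 degrees, less where a joint would pass 70% of its speed; a pose out of reach is approached as far as the arm can. A call with a gripper value outside its range is refused whole. "gripper" is the opening, from 0 (shut) to 1 (fully open), set as the call begins (left out, the last holds). The fingers move at their own pace and stop on an object; "grip_force" is the grip in N (left out, the last holds). Time passes only in rows, so rows that repeat a pose let the fingers close, or fill a call up. It gives the time, the measured TCP pose, the force and the opening at its end, in the units of the state.
- ctrl.observe(): the state, without advancing time (a new reading comes with each control period).
- ctrl.snapshot(name): name is "scene" or "top" or "wrist"; returns (picture, depth): 384x512x3 uint8, red, green, blue; 384x512 float32, m along the optical axis (not along the pixel's ray), 0 where there is no reading.
- ctrl.camera_info(name): a dict with "fx", "fy", "cx", "cy" (pixels), "k1" (the pictures are not rectified: a ray, as slopes to the right and down, at radius r is drawn at 1 + k1 r^2 times it, then the intrinsics apply), "R" (3x3) and "t" (3): a world point X has camera coordinates R X + t. Camera axes: x right, y down, z forward; pixel columns grow to the right and rows downward; lengths in m; the calibration is good to about 2 mm. A picture is of the moment at which its call begins: read the wrist's pose just before it. camera_info takes no time and is no camera call; for the wrist camera it gives the pose at the moment of the call.
- ctrl.close_job(): hands the job in, once; it reports no verdict.
The state is a dict: "clock": time; "joint_positions": joint angles; "joint_vel": joint speeds; "effort": joint torques, N m; "eef_pos": TCP position; "tcp_rot": TCP orientation; "ft_force": force on the tool from outside, world axes, zero at the start; "wrist_torque": the same for the moment, N m; "gripper_width": opening from 0.0 (shut) to 1.0 (fully open).
Only numpy, scipy, OpenCV 4.12 (cv2) and the standard library are available. Lean on these libraries where they do the work, as an engineer would, in place of code of your own. Each camera call takes 0.05 s, during which the arm holds its last target.

TASK

Lay the three steel setting blocks side by side on the bed of the row clamp, across it between the two low rails, as they stand now (right way up). Then, with the red release lever pressed down, slide the blue jaw along until the row is closed without gaps against the end stop and the brass spring pad is pushed about half-way in; let the lever up so that the jaw stays locked on the row. Leave the other things on the bench where they are.

Things in the scene. Friction and masses are not known exactly. Their poses are not given: they have to be found in the camera images.
- clamp: Row clamp fixed to the bench: dark steel base, 235 mm long (its x from -150 to +85), 86 mm wide (y +-43), origin on the bench surface. Bed at z = 12 mm. +x runs along the row from the blue jaw (near end) to the steel end stop (far end). The stop (48 mm wide, top z = 39 mm) is bolted with its face at x = +48 to +72 mm, different each time and not reported: see it or feel it.
- bed_mid (a point): Clamp x = 0, y = 0 on the bed surface (z = 12 mm), axes as the clamp's. Two aluminium rails, 5 mm higher than the bed, 10 mm wide, from x = -43 to +82 mm, leave a channel 53 mm wide (y +-26.5), in which the blocks lie crosswise, long side along y.
- jaw (a joint): Slide of the blue jaw along clamp +x, m: 0 open, grows as it closes, to 0.098; starts at 0 to 0.015. At 0 the brass pad's free face is at clamp x = -61 mm and the jaw's upright back face at x = -101 mm. Jaw 52 mm wide, z from 14 to 50 mm. With the lever up a pawl in a rack (notches 3.6 mm apart) locks it; as the lever comes up it settles back into a notch, by up to 3.6 mm. Lever down: slides with 1 N.
- spring_pad (a joint): How far the brass pad (46 mm wide, z from 13 to 36 mm) is pushed back into the jaw, m: 0 out, 0.012 fully in. The spring is preloaded: 7 N to start it moving, 11 N fully in. Pushing the row along the bed takes less than that, so the pad goes in only when the row is up against the stop.
- lever (a joint): Release lever on the jaw, rad: about 0 (under 0.05) up, jaw locked, 0.2 fully down. From about 0.09 on the jaw is free. It springs up when let go.
- lever_press (a point): Point on top of the red lever, 26 mm behind the jaw's upright back face, z = 34 mm when up. The lever is 34 mm wide and reaches 53 mm back (clamp -x) from that face. Press straight down here with 6 to 9 N, nearer the jaw more; fully down is 8 mm lower (hinge 42 mm ahead, 17 mm lower). The pressing tool can then push along clamp +x against the back face, 16 mm higher than the lever, to move the jaw.
- block_1_mid (a point): Centre of a plain steel setting block, 18 mm (its x) by 45 mm (its y, long side) by 22 mm high, about 0.12 kg, half-way up it (11 mm over its underside); z up. The three are alike and may go in any order.
- block_2_mid (a point): Centre of a plain steel setting block, 18 mm (its x) by 45 mm (its y, long side) by 22 mm high, about 0.12 kg, half-way up it (11 mm over its underside); z up. The three are alike and may go in any order.
- block_3_mid (a point): Centre of a plain steel setting block, 18 mm (its x) by 45 mm (its y, long side) by 22 mm high, about 0.12 kg, half-way up it (11 mm over its underside); z up. The three are alike and may go in any order.
- hex_key: Bystander: black hex key lying near the front edge, 31 x 76 x 5 mm; origin under its centre.
- nut_m16: Bystander: steel hexagon nut, 24 x 28 x 13 mm; origin under its centre.
- bolt_1: Bystander: steel bolt standing on its head, 18 x 16 x 42 mm; origin under its centre.
- bolt_2: Bystander: another steel bolt standing on its head, 18 x 16 x 42 mm; origin under its centre.
- flange_ring: Bystander: grey turned flanged ring, 62 mm across, 19 mm high; origin under its centre.
- oil_bottle: Bystander: white dropper bottle with a red tip, 32 mm across, 124 mm high; origin under its centre.
- pliers: Bystander: red-handled pliers lying flat, 60 x 139 x 14 mm; origin under its centre.
Mind the look-alikes: they are no part of the job. What is shaped like the part that bears block_3_mid but green or pink is not meant.

How it is judged (in metres and radians):
On the way, in this order (a step that is already met when the one before it is completed fails the run):
1. all three blocks lie on the clamp's bed between the rails (x of block_1_mid in the frame of clamp between -0.065 and 0.075 m and y of block_1_mid in the frame of clamp between -0.006 and 0.006 m and z of block_1_mid in the frame of clamp between 0.0205 and 0.0255 m and x of block_2_mid in the frame of clamp between -0.065 and 0.075 m and y of block_2_mid in the frame of clamp between -0.006 and 0.006 m and z of block_2_mid in the frame of clamp between 0.0205 and 0.0255 m and x of block_3_mid in the frame of clamp between -0.065 and 0.075 m and y of block_3_mid in the frame of clamp between -0.006 and 0.006 m and z of block_3_mid in the frame of clamp between 0.0205 and 0.0255 m), for 0.2 s.
2. the release lever is pressed down, with the blocks on the bed (all of step 1 and value of joint lever above 0.07 rad), for 0.2 s.
At the end, for the whole second after the job is handed in: All three blocks flat on the bed between the rails (within 6 mm of its centre line, square within 0.07 rad), in one closed row (any two centres under 39 mm apart); spring pad held pressed in 1.5 to 10.5 mm of its 12 mm; lever up (under 0.055 rad) (all of step 1 and angle between the y axis of each of block_1_mid, block_2_mid, block_3_mid and the y axis of clamp, either way round below 0.07 rad and angle between the z axis of each of block_1_mid, block_2_mid, block_3_mid and the z axis of clamp, either way round below 0.07 rad and distance between block_1_mid and block_2_mid below 0.039 m and distance between each of block_1_mid, block_2_mid and block_3_mid below 0.039 m and value of joint spring_pad between 0.0015 and 0.0105 m and value of joint lever below 0.055 rad); the robot touches nothing.
It fails at once if another thing on the bench is moved by more than 30 mm (distance of any of hex_key, nut_m16, bolt_1, bolt_2, flange_ring, oil_bottle, pliers from where it was at the start of the episode above 0.03 m).
It also fails if it takes over 61 s, if anything falls off the work surface, if the arm or the gripper's body presses on something with over 40 N, if the wrist force passes 120 N, or if a joint passes its speed limit or range.

## Working session

There is one attempt and no reset: what is moved stays moved. The work goes in short steps, Python scripts to look and compute and a tool call to move; the robot and the scene stay as the last step left them, time stands still between calls to the robot, and variables do not carry over. Pictures are saved under pics/ and viewed, and the job is handed in when it is done.

Besides the shell and the picture viewer there is one more tool, called after "Call:" as name(argument=value, ...), one argument or row to a line, values as JSON. move_arm: Moves the arm, as the interface text tells. Its arguments: {"type":"object","properties":{"targets":{"type":"array"},"gripper":{"type":"number"},"grip_force":{"type":"number"}},"required":["targets"]}

```bash
mkdir -p pics; ls
cat > h.py <<'E'
import numpy as np,cv2,json
from station import ctrl
def snap(n,f=None):
    ci=ctrl.camera_info(n); p,d=ctrl.snapshot(n)
    np.savez('last_%s.npz'%n,p=p,d=d,**{k:np.array(ci[k]) for k in ci})
    if f: cv2.imwrite('pics/'+f,p[:,:,::-1])
    return ci,p,d
def load(n):
    z=np.load('last_%s.npz'%n); return {k:z[k] for k in ('fx','fy','cx','cy','k1','R','t')},z['p'],z['d']
def slopes(ci,uv):
    K=np.array([[ci['fx'],0,ci['cx']],[0,ci['fy'],ci['cy']],[0,0,1.]],float)
    uv=np.asarray(uv,float).reshape(-1,1,2)
    return cv2.undistortPoints(uv,K,np.array([float(ci['k1']),0,0,0]))[:,0]
def plane(ci,uv,z):
    s=slopes(ci,uv); R=np.array(ci['R']);t=np.array(ci['t'])
    d=np.c_[s,np.ones(len(s))]@R; c=-R.T@t
    return c+d*((z-c[2])/d[:,2])[:,None]
def bydepth(ci,uv,dep):
    s=slopes(ci,uv); R=np.array(ci['R']);t=np.array(ci['t'])
    dep=np.asarray(dep,float).reshape(-1,1)
    return (np.c_[s,np.ones(len(s))]*dep-t)@R
def proj(ci,X):
    R=np.array(ci['R']);t=np.array(ci['t'])
    c=np.asarray(X,float).reshape(-1,3)@R.T+t; s=c[:,:2]/c[:,2:]
    f=1+float(ci['k1'])*(s**2).sum(1,keepdims=True)
    return s*f*[ci['fx'],ci['fy']]+[ci['cx'],ci['cy']]
E
python3 - <<'E'
from h import *
o=ctrl.observe(); print(o)
for n in('scene','top','wrist'):
    ci,p,d=snap(n,n+'0.png'); print(n,{k:np.round(ci[k],3).tolist() for k in ci})
E
```

```text
pics
{'clock': 0.0, 'joint_positions': array([59.96181947, 24.44888853,  4.23021153, 92.05315519, -1.95309043,
       63.64503951, -3.84619812]), 'joint_vel': array([-0.07379803,  0.00785552, -0.01831715,  0.05335177,  0.05576157,
       -0.03213226,  0.13196267]), 'effort': array([-3.23850518e-04, -9.49805975e+01,  3.76087949e+00, -4.63488936e+01,
        1.92974915e-02,  1.03393587e-02, -2.39297759e-05]), 'eef_pos': array([ 0.24691027, -0.62776261,  0.23061186]), 'tcp_rot': array([-85.69356073,  89.92503366, 115.77673466]), 'ft_force': array([ 0.75070275, -1.31285976,  0.07844935]), 'wrist_torque': array([ 0.03913564, -0.03567172,  0.00035143]), 'gripper_width': 1.0024895351336631}
scene {'fx': 471.453, 'fy': 471.453, 'cx': 256.38, 'cy': 192.48, 'k1': -0.044, 'R': [[-0.904, -0.427, -0.02], [-0.287, 0.64, -0.713], [0.317, -0.639, -0.701]], 't': [0.483, 0.231, 0.931]}
top {'fx': 375.94, 'fy': 375.94, 'cx': 250.387, 'cy': 194.819, 'k1': -0.038, 'R': [[0.017, -1.0, 0.007], [-0.996, -0.017, -0.085], [0.085, -0.005, -0.996]], 't': [-0.067, 0.533, 0.918]}
wrist {'fx': 279.731, 'fy': 279.731, 'cx': 257.468, 'cy': 189.584, 'k1': -0.028, 'R': [[0.366, -0.93, -0.0], [-0.884, -0.348, 0.312], [-0.291, -0.114, -0.95]], 't': [-0.675, -0.041, 0.379]}
```

View pics/top0.png

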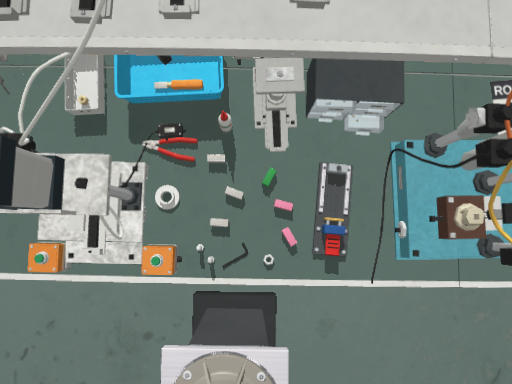

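View pics/scene0.png

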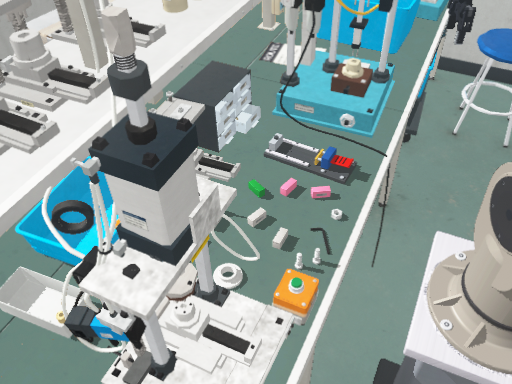

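View pics/wrist0.png

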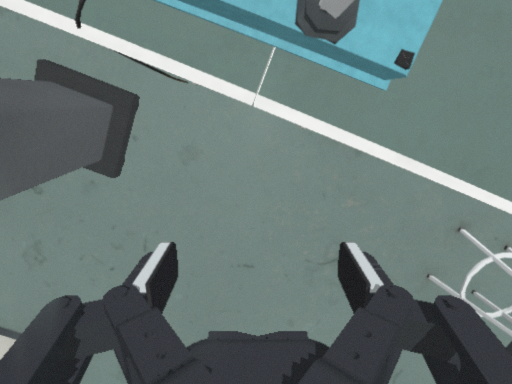

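The top view shows three grey blocks near (216,158), (234,193) and (219,223). The look-alikes are green at (269,177) and pink at (283,205) and (289,237). The clamp is at about (333,210), with its stop at the upper end and the red lever at the lower end. I'll measure on a close crop.

Run:
```python
from h import *
ci,p,d=load('top')
hsv=cv2.cvtColor(p,cv2.COLOR_RGB2HSV)
m=((hsv[...,1]<60)&(hsv[...,2]>110)).astype(np.uint8)
for (u,v) in ((216,158),(234,193),(219,223)):
    w=np.zeros_like(m); w[v-16:v+17,u-16:u+17]=m[v-16:v+17,u-16:u+17]
    cs,_=cv2.findContours(w,cv2.RETR_EXTERNAL,cv2.CHAIN_APPROX_NONE)
    c=max(cs,key=cv2.contourArea)
    ((a,b),wh,an)=cv2.minAreaRect(c)
    box=cv2.boxPoints(((a,b),wh,an))
    ys,xs=np.nonzero(w)
    X=plane(ci,box,.022); ctr=plane(ci,[[xs.mean(),ys.mean()]],.022)[0]
    e1=X[1]-X[0];e2=X[2]-X[1]; L=e1 if np.linalg.norm(e1)>np.linalg.norm(e2) else e2
    dz=bydepth(ci,[[u,v]],[d[v,u]])
    print((u,v),'ctr',ctr.round(4),'sizes',np.linalg.norm(e1).round(4),np.linalg.norm(e2).round(4),'long ang',np.degrees(np.arctan2(L[1],L[0])).round(1),'dep',dz.round(4))
cv2.imwrite('pics/c1.png',cv2.resize(p[145:265,190:365,::-1],None,fx=4.5,fy=4.5,interpolation=cv2.INTER_CUBIC))
```

```text
(216, 158) ctr [0.6278 0.0397 0.022 ] sizes 0.0529 0.0337 long ang -75.5 dep [[0.6264 0.0311 0.0216]]
(234, 193) ctr [ 0.5448 -0.0163  0.022 ] sizes 0.0805 0.0731 long ang -89.0 dep [[ 0.5386 -0.0162  0.0194]]
(219, 223) ctr [0.464  0.0214 0.022 ] sizes 0.0775 0.0523 long ang -89.0 dep [[0.4627 0.0195 0.0233]]
```

View pics/c1.png

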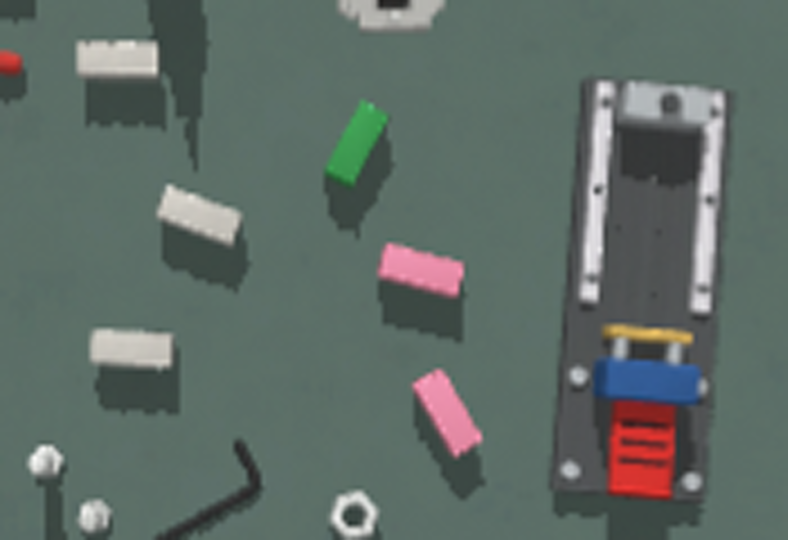

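The crop shows the grey blocks at crop (117,59), (200,215) and (131,349). It also confirms the green and pink decoys, and the clamp with its steel stop on top, blue jaw and red lever. I'll tighten the masks.

Run:
```python
from h import *
ci,p,d=load('top')
hsv=cv2.cvtColor(p,cv2.COLOR_RGB2HSV)
def rect(m,roi,z):
    u0,u1,v0,v1=roi
    w=np.zeros(m.shape,np.uint8); w[v0:v1,u0:u1]=m[v0:v1,u0:u1]
    n,lab,st,ce=cv2.connectedComponentsWithStats(w)
    i=1+np.argmax(st[1:,4]); ys,xs=np.nonzero(lab==i)
    P=plane(ci,np.c_[xs,ys],z)[:,:2]; c=P.mean(0)
    U,S,V=np.linalg.svd(P-c,full_matrices=False); L=V[0]
    q=(P-c)@V.T
    return c.round(4),np.degrees(np.arctan2(L[1],L[0])).round(1)%180,np.ptp(q,axis=0).round(4),len(xs)
m=(hsv[...,1]<50)&(hsv[...,2]>150)
for (u,v) in ((216,158),(234,193),(219,223)): print(rect(m,(u-16,u+17,v-14,v+14),.022))
print('railL',rect(m,(316,327,160,213),.017))
print('railR',rect(m,(340,352,160,216),.017))
print('stop',rect((hsv[...,2]>110),(328,346,162,174),.039))
blue=(hsv[...,0]>105)&(hsv[...,0]<125)&(hsv[...,1]>130)
red=((hsv[...,0]<6)|(hsv[...,0]>174))&(hsv[...,1]>130)
brass=(hsv[...,0]>15)&(hsv[...,0]<30)&(hsv[...,1]>100)
print('blue',rect(blue,(310,360,210,260),.05)); print('red',rect(red,(310,360,210,265),.034)); print('brass',rect(brass,(310,360,210,240),.036))
base=(hsv[...,2]<95)&(hsv[...,1]<50)
for b,c in (((584,80),'TL'),((732,92),'TR'),((553,487),'BL'),((704,497),'BR')):
    print(c,plane(ci,[[190+b[0]/4.5-.4,145+b[1]/4.5-.4]],.012).round(4))
```

```text
(array([0.6279, 0.0317]), np.float64(88.1), array([0.044 , 0.0191]), 134)
(array([ 0.5407, -0.0156]), np.float64(68.9), array([0.0444, 0.0188]), 128)
(array([0.4658, 0.0209]), np.float64(87.0), array([0.0434, 0.0191]), 132)
railL (array([ 0.5636, -0.2397]), np.float64(175.8), array([0.1079, 0.0101]), 156)
railR (array([ 0.5629, -0.3   ]), np.float64(179.6), array([0.1248, 0.0256]), 224)
stop (array([ 0.6057, -0.2701]), np.float64(86.6), array([0.0435, 0.0253]), 141)
blue (array([ 0.452 , -0.2591]), np.float64(85.8), array([0.0547, 0.0216]), 194)
red (array([ 0.4142, -0.26  ]), np.float64(178.2), array([0.0511, 0.0351]), 299)
brass (array([ 0.4775, -0.2623]), np.float64(86.4), array([0.0472, 0.007 ]), 54)
TL [[ 0.6217 -0.2326  0.012 ]]
TR [[ 0.6165 -0.3172  0.012 ]]
BL [[ 0.3921 -0.2156  0.012 ]]
BR [[ 0.3877 -0.3003  0.012 ]]
```

```bash
cat >> h.py <<'E'
from scipy.spatial.transform import Rotation as Ro
def go(x,y,z,ang):
    """shift (cm) and turn to reach world xyz with tool y axis along angle ang (mod 180), from measured pose"""
    o=ctrl.observe(); R=Ro.from_euler('xyz',o['tcp_rot'],degrees=True).as_matrix()
    s=R.T@(np.array([x,y,z])-o['eef_pos'])*100
    yw=np.degrees(np.arctan2(R[1,1],R[0,1]))
    # positive turn about tool x (down) lowers world yaw
    t=-(((ang-yw)+90)%180-90)
    print('t=%.2f'%o['clock'],'pos',o['eef_pos'].round(4),'yaw_y %.1f'%yw,'F',o['ft_force'].round(1),'w %.3f'%o['gripper_width'],'j7 %.0f'%o['joint_positions'][6],'-> shift cm',s.round(2),'turn %.1f'%t, 'tilt',R[:,0].round(4))
def cl(x,y,yaw=-4.2,org=(0.5369,-0.2688)):
    a=np.radians(yaw); return org[0]+x*np.cos(a)-y*np.sin(a),org[1]+x*np.sin(a)+y*np.cos(a)
E
python3 - <<'E'
from h import *
ci,p,d=load('top')
v,u=np.mgrid[100:150,205:300]
P=bydepth(ci,np.c_[u.ravel(),v.ravel()],d[100:150,205:300].ravel())
for lo,hi in((.02,.05),(.05,.09),(.09,.14)):
    q=P[(P[:,2]>lo)&(P[:,2]<hi)]
    for nm,s in (('bottle',q[q[:,1]>-.02]),('dev',q[q[:,1]<-.03])):
        if len(s): print(lo,nm,len(s),s.min(0).round(3),s.max(0).round(3),np.median(s,0).round(3))
go(.5407,-.0156,.1,68.9)
go(.5407,-.0156,.006,68.9)
go(.45,-.25,.2,68.9)
E
```

```text
0.02 bottle 38 [ 0.701 -0.006  0.02 ] [0.715 0.025 0.049] [0.704 0.006 0.036]
0.02 dev 1092 [ 0.647 -0.152  0.02 ] [ 0.779 -0.083  0.05 ] [ 0.716 -0.119  0.029]
0.05 bottle 118 [ 0.701 -0.006  0.05 ] [0.729 0.025 0.09 ] [0.71  0.008 0.069]
0.05 dev 80 [ 0.749 -0.14   0.05 ] [ 0.77  -0.095  0.069] [ 0.762 -0.116  0.06 ]
0.09 bottle 37 [0.71  0.004 0.09 ] [0.724 0.016 0.125] [0.715 0.009 0.095]
t=0.15 pos [ 0.247  -0.6279  0.2307] yaw_y -68.5 F [ 0.   0.1 -0.4] w 0.997 j7 -4 -> shift cm [ 13.12 -46.21 -49.75] turn 42.6 tilt [-4.e-04  9.e-04 -1.e+00]
t=0.15 pos [ 0.247  -0.6279  0.2307] yaw_y -68.5 F [ 0.   0.1 -0.4] w 0.997 j7 -4 -> shift cm [ 22.52 -46.2  -49.75] turn 42.6 tilt [-4.e-04  9.e-04 -1.e+00]
t=0.15 pos [ 0.247  -0.6279  0.2307] yaw_y -68.5 F [ 0.   0.1 -0.4] w 0.997 j7 -4 -> shift cm [  3.1  -27.73 -32.73] turn 42.6 tilt [-4.e-04  9.e-04 -1.e+00]
```

Call:
move_arm(
  targets=[
    [1, -4, -4.5, 8],
    [3, -8, -9, 16],
    [4, -12, -13, 24],
    [5, -15, -17, 32],
    [6, -19, -21, 42.6],
    [7, -23, -25, 42.6],
    [7, -27, -29, 42.6],
    [8, -31, -33, 42.6],
    [8, -35, -37.5, 42.6],
    [8, -38, -41, 42.6],
  ],
  gripper=0.8,
  grip_force=50,
)

```text
clock: 1.15
eef_pos: [0.4572, -0.1885, 0.1544]
tcp_rot: [5.5, 90.0, 164.3]
ft_force: [0.7, -0.3, -0.1]
gripper_width: 0.799
```

Run:
```python
from h import *
go(.5407,-.0156,.1,68.9)
go(.5407,-.0156,.007,68.9)
```

```text
t=1.15 pos [ 0.4572 -0.1885  0.1544] yaw_y -111.1 F [ 0.7 -0.3 -0.1] w 0.799 j7 -97 -> shift cm [  5.43 -19.13  -1.55] turn -0.0 tilt [-1.e-04  0.e+00 -1.e+00]
t=1.15 pos [ 0.4572 -0.1885  0.1544] yaw_y -111.1 F [ 0.7 -0.3 -0.1] w 0.799 j7 -97 -> shift cm [ 14.73 -19.13  -1.55] turn -0.0 tilt [-1.e-04  0.e+00 -1.e+00]
```

Call:
move_arm(
  targets=[
    [1, -5, -0.4, 0],
    [2, -9, -0.8, 0],
    [4, -14, -1.2, 0],
    [5, -18, -1.5, 0],
    [5.4, -19.1, -1.5, 0],
    [5.4, -19.1, -1.5, 0],
    [5.4, -19.1, -1.5, 0],
    [5.4, -19.1, -1.5, 0],
    [5.4, -19.1, -1.5, 0],
    [5.4, -19.1, -1.5, 0],
  ],
)

```text
clock: 2.15
eef_pos: [0.5398, -0.0186, 0.1009]
tcp_rot: [-169.4, 90.0, -10.6]
ft_force: [0.2, -0.2, -0.4]
gripper_width: 0.799
```

Run:
```python
from h import *
go(.5407,-.0156,.007,68.9)
snap('wrist','w1.png')
```

```text
t=2.15 pos [ 0.5398 -0.0186  0.1009] yaw_y -111.2 F [ 0.2 -0.2 -0.4] w 0.799 j7 -119 -> shift cm [ 9.39 -0.31  0.03] turn -0.1 tilt [ 5.e-04 -1.e-04 -1.e+00]
```

View pics/w1.png

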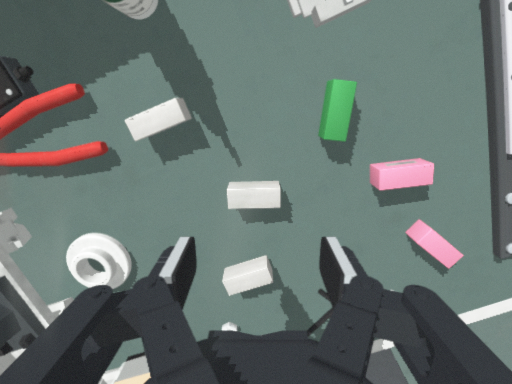

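The wrist view has the target block at (254,192), in line with the fingers. The other two grey blocks are at (158,118) and (248,275), with green and pink to the right. I'll cross-check all three grey blocks from this view.

Run:
```python
from h import *
ci,p,d=load('wrist')
hsv=cv2.cvtColor(p,cv2.COLOR_RGB2HSV)
m=(hsv[...,1]<40)&(hsv[...,2]>150)
for (u,v) in ((158,118),(254,190),(248,275)):
    w=np.zeros(m.shape,bool);w[v-26:v+27,u-35:u+36]=m[v-26:v+27,u-35:u+36]
    n,lab,st,ce=cv2.connectedComponentsWithStats(w.astype(np.uint8)); w=lab==lab[v,u]
    ys,xs=np.nonzero(w)
    P=bydepth(ci,np.c_[xs,ys],d[ys,xs]); k=(P[:,2]>.019)&(P[:,2]<.026)
    Q=P[k][:,:2]; r=cv2.minAreaRect((Q*1e4).astype(np.float32))
    V=np.linalg.svd(Q-Q.mean(0),full_matrices=False)[2][0]
    print(k.sum(),len(k),'ctr',(np.array(r[0])/1e4).round(4),np.array(r[1])/1e4,'ang',np.degrees(np.arctan2(V[1],V[0])).round(1)%180, 'z',np.median(P[k][:,2]).round(4))
```

```text
1315 1445 ctr [0.6283 0.0317] [0.0176077  0.04559516] ang 89.9 z 0.0216
1097 1456 ctr [ 0.5407 -0.0164] [0.04483611 0.01848455] ang 70.6 z 0.0217
834 1352 ctr [0.4658 0.0196] [0.0454942 0.0185183] ang 89.2 z 0.0216
```

Call:
move_arm(
  targets=[
    [3, -0.2, 0, -1],
    [6, -0.2, 0, -1],
    [8, -0.2, 0, -1],
    [9.4, -0.2, 0, -1],
    [9.4, -0.2, 0, -1],
    [9.4, -0.2, 0, -1],
    [9.4, -0.2, 0, -1],
    [9.4, -0.2, 0, -1],
    [9.4, -0.2, 0, -1],
    [9.4, -0.2, 0, -1],
  ],
)

```text
clock: 3.2
eef_pos: [0.5408, -0.0158, 0.0069]
tcp_rot: [-154.0, 90.0, 5.8]
ft_force: [-0.5, 0.3, 1.5]
gripper_width: 0.797
```

Call:
move_arm(
  targets=[
    [0, 0, 0, 0],
    [0, 0, 0, 0],
    [0, 0, 0, 0],
    [0, 0, 0, 0],
    [0, 0, 0, 0],
    [0, 0, 0, 0],
    [-2, 0, 0, 0],
    [-5, 0, 0, 0],
    [-8, 0, 0, 0],
    [-8, 0, 0, 0],
  ],
  gripper=0.3,
  grip_force=50,
)

```text
clock: 4.2
eef_pos: [0.5425, -0.0158, 0.09]
tcp_rot: [-156.8, 89.7, 3.0]
ft_force: [-0.1, 0.5, -1.2]
gripper_width: 0.513
```

Run:
```python
from h import *
x,y=cl(.041,0)
go(x,y,.09,85.8)
go(x,y,.019,85.8)
snap('wrist','w2.png')
```

```text
t=4.20 pos [ 0.5425 -0.0158  0.09  ] yaw_y -110.1 F [-0.1  0.5 -1.2] w 0.513 j7 -119 -> shift cm [ 1.000e-02  2.282e+01 -1.213e+01] turn -15.9 tilt [ 5.1e-03  3.0e-04 -1.0e+00]
t=4.20 pos [ 0.5425 -0.0158  0.09  ] yaw_y -110.1 F [-0.1  0.5 -1.2] w 0.513 j7 -119 -> shift cm [  7.11  22.84 -12.09] turn -15.9 tilt [ 5.1e-03  3.0e-04 -1.0e+00]
```

View pics/w2.png

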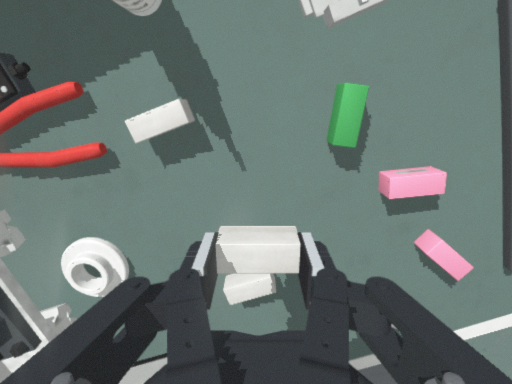

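Call:
move_arm(
  targets=[
    [0, 4, -2, -6],
    [-1, 8, -4, -12],
    [-2, 12, -6.5, -15.9],
    [-2, 16.5, -9, -15.9],
    [-2, 21, -11, -15.9],
    [-2, 22.8, -12.1, -15.9],
    [-2, 22.8, -12.1, -15.9],
    [-2, 22.8, -12.1, -15.9],
    [-2, 22.8, -12.1, -15.9],
    [-2, 22.8, -12.1, -15.9],
  ],
)

```text
clock: 5.25
eef_pos: [0.5758, -0.27, 0.1063]
tcp_rot: [-56.3, 90.0, 119.6]
ft_force: [-0.2, -0.0, -0.2]
gripper_width: 0.509
```

Run:
```python
from h import *
x,y=cl(.041,0)
go(x,y,.019,85.8)
ci,p,d=snap('wrist'); snap('top','t2.png')
cv2.imwrite('pics/w3.png',cv2.resize(p[:,:,::-1],None,fx=1.5,fy=1.5,interpolation=cv2.INTER_CUBIC))
```

```text
t=5.25 pos [ 0.5758 -0.27    0.1063] yaw_y -94.1 F [-0.2 -0.  -0.2] w 0.509 j7 -78 -> shift cm [ 8.73  0.17 -0.21] turn 0.1 tilt [-4.e-04  6.e-04 -1.e+00]
```

View pics/w3.png

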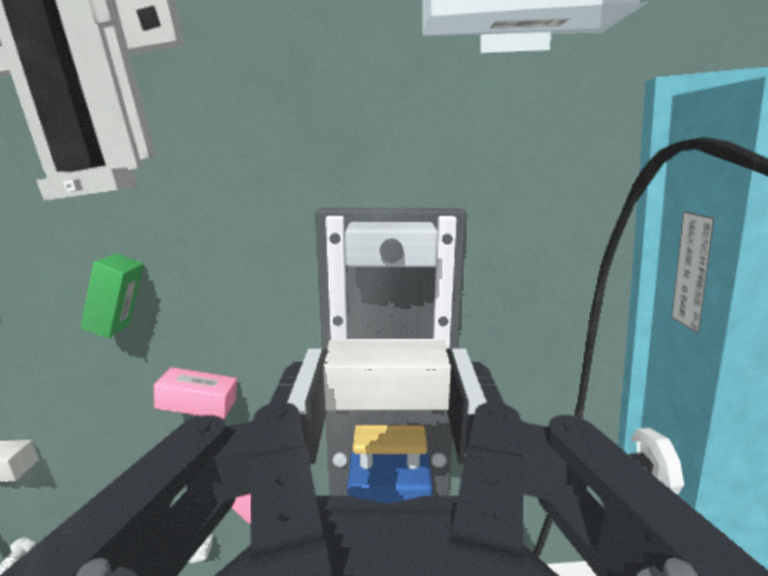

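Run:
```python
from h import *
ci,p,d=load('wrist')
f=lambda a,z:plane(ci,np.array(a,float)/1.5-.17,z).round(4)
print('base far corners',f([[318,209],[466,209]],.012))
print('railL inner/outer near,far',f([[344,340],[330,340],[344,217],[327,217]],.017))
print('railR inner/outer',f([[435,340],[450,340],[438,217],[456,217]],.017))
print('stop face top edge',f([[345,266],[437,266]],.039), 'far',f([[347,222],[436,222]],.039))
print('pad top edge',f([[355,426],[427,426]],.036))
for u,v in ((390,240),(335,275),(445,275),(390,320)):
    uu,vv=int(u/1.5),int(v/1.5); print(bydepth(ci,[[uu,vv]],[d[vv,uu]]).round(4))
```

```text
base far corners [[ 0.6252 -0.2359  0.012 ]
 [ 0.6192 -0.3188  0.012 ]]
railL inner/outer near,far [[ 0.546  -0.2429  0.017 ]
 [ 0.5466 -0.2344  0.017 ]
 [ 0.6204 -0.2506  0.017 ]
 [ 0.6211 -0.2412  0.017 ]]
railR inner/outer [[ 0.5421 -0.2981  0.017 ]
 [ 0.5414 -0.3072  0.017 ]
 [ 0.6167 -0.3024  0.017 ]
 [ 0.616  -0.3123  0.017 ]]
stop face top edge [[ 0.5984 -0.251   0.039 ]
 [ 0.595  -0.2985  0.039 ]] far [[ 0.6211 -0.2543  0.039 ]
 [ 0.6179 -0.2988  0.039 ]]
pad top edge [[ 0.4978 -0.2463  0.036 ]
 [ 0.4946 -0.2895  0.036 ]]
[[ 0.6111 -0.2753  0.043 ]]
[[ 0.5873 -0.2417  0.0159]]
[[ 0.583  -0.3049  0.0168]]
[[ 0.5551 -0.2717  0.0117]]
```

Call:
move_arm(
  targets=[
    [2, 0.3, -0.2, 0],
    [4, 0.3, -0.2, 0],
    [6, 0.3, -0.2, 0],
    [7.5, 0.3, -0.2, 0],
    [8.2, 0.3, -0.2, 0],
    [8.7, 0.3, -0.2, 0],
    [8.7, 0.3, -0.2, 0],
    [8.7, 0.3, -0.2, 0],
    [8.7, 0.3, -0.2, 0],
    [8.7, 0.3, -0.2, 0],
  ],
)

```text
clock: 6.35
eef_pos: [0.5777, -0.2748, 0.02]
tcp_rot: [166.6, 90.0, -17.7]
ft_force: [-0.2, 0.2, 0.1]
gripper_width: 0.512
```

Call:
move_arm(
  targets=[
    [0, 0, 0, 0],
    [0, 0, 0, 0],
    [0, 0, 0, 0],
    [-2, 0, 0, 0],
    [-5, 0, 0, 0],
    [-8, 0, 0, 0],
    [-8, 0, 0, 0],
    [-8, 0, 0, 0],
    [-8, 0, 0, 0],
    [-8, 0, 0, 0],
  ],
  gripper=0.75,
)

```text
clock: 7.35
eef_pos: [0.5769, -0.2744, 0.0985]
tcp_rot: [-19.8, 89.9, 155.9]
ft_force: [-0.4, -0.2, 0.4]
gripper_width: 0.748
```

Run:
```python
from h import *
go(.628,.0317,.1,89)
go(.628,.0317,.007,89)
snap('wrist','w4.png')
```

```text
t=7.35 pos [ 0.5769 -0.2744  0.0985] yaw_y -94.2 F [-0.4 -0.2  0.4] w 0.748 j7 -78 -> shift cm [ -0.14 -30.91  -2.84] turn -3.2 tilt [-1.5e-03  7.0e-04 -1.0e+00]
t=7.35 pos [ 0.5769 -0.2744  0.0985] yaw_y -94.2 F [-0.4 -0.2  0.4] w 0.748 j7 -78 -> shift cm [  9.16 -30.9   -2.85] turn -3.2 tilt [-1.5e-03  7.0e-04 -1.0e+00]
```

View pics/w4.png

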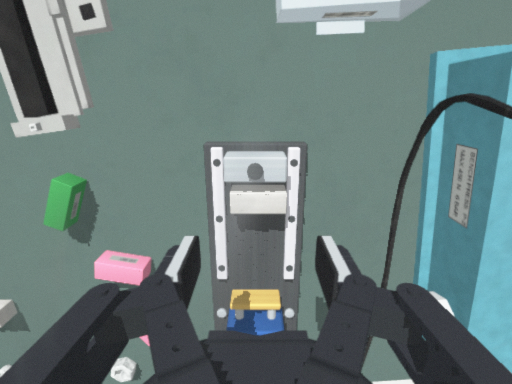

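The first block lies square in the channel at (259,202), near the stop. Next is block 1.

Call:
move_arm(
  targets=[
    [-0.5, -5, -0.5, -3.2],
    [-1, -10, -1, -3.2],
    [-1, -15, -1.4, -3.2],
    [-1, -20, -1.8, -3.2],
    [-1, -25, -2.3, -3.2],
    [-1, -29, -2.7, -3.2],
    [-0.1, -30.9, -2.8, -3.2],
    [-0.1, -30.9, -2.8, -3.2],
    [-0.1, -30.9, -2.8, -3.2],
    [-0.1, -30.9, -2.8, -3.2],
  ],
  gripper=0.8,
)

```text
clock: 8.4
eef_pos: [0.6281, 0.0299, 0.1004]
tcp_rot: [54.1, 90.0, -127.0]
ft_force: [-0.0, -0.4, 0.7]
gripper_width: 0.802
```

Run:
```python
from h import *
go(.628,.0317,.007,89)
ci,p,d=load('wrist')
hsv=cv2.cvtColor(p,cv2.COLOR_RGB2HSV)
m=(hsv[...,1]<45)&(hsv[...,2]>150)
w=np.zeros(m.shape,bool);w[182:220,228:290]=m[182:220,228:290]
ys,xs=np.nonzero(w); P=bydepth(ci,np.c_[xs,ys],d[ys,xs]);k=P[:,2]>.029
Q=P[k][:,:2];r=cv2.minAreaRect((Q*1e4).astype(np.float32));print(r,np.median(P[k][:,2]))
```

```text
t=8.40 pos [0.6281 0.0299 0.1004] yaw_y -91.1 F [-0.  -0.4  0.7] w 0.802 j7 -105 -> shift cm [ 9.34 -0.18  0.01] turn -0.1 tilt [-4.e-04 -6.e-04 -1.e+00]
((6124.6435546875, -2783.140625), (449.0746765136719, 885.7100219726562), 85.69902038574219) 0.03363426453132679
```

Call:
move_arm(
  targets=[
    [3, -0.2, 0, 0],
    [6, -0.2, 0, 0],
    [8, -0.2, 0, 0],
    [9.3, -0.2, 0, 0],
    [9.3, -0.2, 0, 0],
    [9.3, -0.2, 0, 0],
    [9.3, -0.2, 0, 0],
    [9.3, -0.2, 0, 0],
    [9.3, -0.2, 0, 0],
    [9.3, -0.2, 0, 0],
  ],
)

```text
clock: 9.4
eef_pos: [0.6285, 0.0335, 0.008]
tcp_rot: [-171.2, 90.0, 7.7]
ft_force: [-0.5, -0.6, 0.6]
gripper_width: 0.798
```

Call:
move_arm(
  targets=[
    [0, 0, 0, 0],
    [0, 0, 0, 0],
    [0, 0, 0, 0],
    [0, 0, 0, 0],
    [0, 0, 0, 0],
    [0, 0, 0, 0],
    [-2, 0, 0, 0],
    [-5, 0, 0, 0],
    [-9, 0, 0, 0],
    [-9, 0, 0, 0],
  ],
  gripper=0.3,
)

```text
clock: 10.4
eef_pos: [0.631, 0.0338, 0.1025]
tcp_rot: [-172.3, 89.6, 6.6]
ft_force: [0.6, 0.2, -0.4]
gripper_width: 0.512
```

```bash
sed -i 's/org=(0.5369,-0.2688)/org=(0.537,-0.2703)/' h.py
python3 - <<'E'
from h import *
x,y=cl(.018,0)
go(x,y,.09,85.8)
go(x,y,.019,85.8)
E
```

```text
t=10.40 pos [0.631  0.0338 0.1025] yaw_y -91.0 F [ 0.6  0.2 -0.4] w 0.512 j7 -105 -> shift cm [ 1.18 30.67  7.05] turn 3.2 tilt [ 7.e-03  8.e-04 -1.e+00]
t=10.40 pos [0.631  0.0338 0.1025] yaw_y -91.0 F [ 0.6  0.2 -0.4] w 0.512 j7 -105 -> shift cm [ 8.28 30.68  7.1 ] turn 3.2 tilt [ 7.e-03  8.e-04 -1.e+00]
```

Call:
move_arm(
  targets=[
    [0, 5, 1, 3],
    [0, 10, 2.2, 3.2],
    [0, 15, 3.4, 3.2],
    [0, 20, 4.6, 3.2],
    [0, 25, 5.8, 3.2],
    [0, 29, 6.7, 3.2],
    [1, 30.7, 7.2, 3.2],
    [1, 30.7, 7.2, 3.2],
    [1, 30.7, 7.2, 3.2],
    [1, 30.7, 7.2, 3.2],
  ],
)

```text
clock: 11.4
eef_pos: [0.5514, -0.2705, 0.0874]
tcp_rot: [-94.7, 90.0, 81.2]
ft_force: [0.7, 0.5, -1.1]
gripper_width: 0.508
```

Run:
```python
from h import *
x,y=cl(.018,0)
go(x,y,.0195,85.8)
ci,p,d=snap('wrist')
cv2.imwrite('pics/w5.png',cv2.resize(p[:,:,::-1],None,fx=1.5,fy=1.5,interpolation=cv2.INTER_CUBIC))
```

```text
t=11.40 pos [ 0.5514 -0.2705  0.0874] yaw_y -94.1 F [ 0.7  0.5 -1.1] w 0.508 j7 -78 -> shift cm [ 6.79  0.09 -0.36] turn 0.1 tilt [ 1.e-04  8.e-04 -1.e+00]
```

View pics/w5.png

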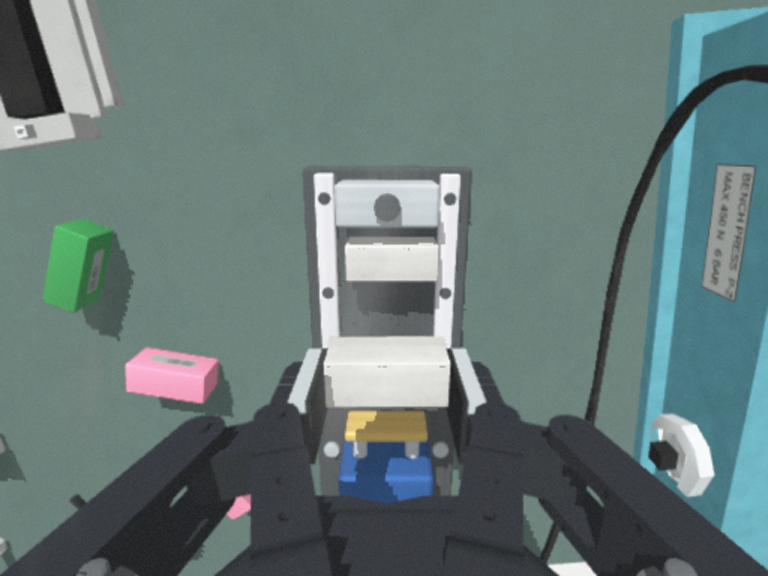

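Call:
move_arm(
  targets=[
    [1, 0, -0.3, 0],
    [3, 0, -0.3, 0],
    [4.5, 0, -0.3, 0],
    [5.7, 0, -0.3, 0],
    [6.4, 0, -0.3, 0],
    [6.8, 0, -0.3, 0],
    [6.8, 0, -0.3, 0],
    [6.8, 0, -0.3, 0],
    [6.8, 0, -0.3, 0],
    [6.8, 0, -0.3, 0],
  ],
)

```text
clock: 12.45
eef_pos: [0.5541, -0.2725, 0.02]
tcp_rot: [173.8, 90.0, -10.5]
ft_force: [-1.1, 1.5, 5.4]
gripper_width: 0.512
```

Call:
move_arm(
  targets=[
    [0, 0, 0, 0],
    [0, 0, 0, 0],
    [0, 0, 0, 0],
    [-2, 0, 0, 0],
    [-5, 0, 0, 0],
    [-8, 0, 0, 0],
    [-8, 0, 0, 0],
    [-8, 0, 0, 0],
    [-8, 0, 0, 0],
    [-8, 0, 0, 0],
  ],
  gripper=0.75,
)

```text
clock: 13.45
eef_pos: [0.5532, -0.2722, 0.0985]
tcp_rot: [-20.2, 89.9, 155.6]
ft_force: [-0.3, -0.1, 0.9]
gripper_width: 0.752
```

Run:
```python
from h import *
go(.466,.020,.1,88)
snap('wrist','w6.png')
```

```text
t=13.45 pos [ 0.5532 -0.2722  0.0985] yaw_y -94.2 F [-0.3 -0.1  0.9] w 0.752 j7 -77 -> shift cm [ -0.12 -28.5   10.85] turn -2.2 tilt [-1.5e-03  7.0e-04 -1.0e+00]
```

View pics/w6.png

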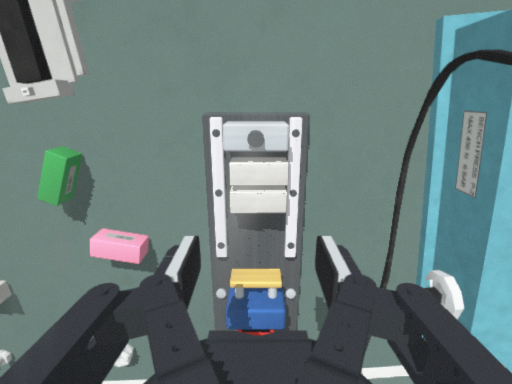

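Both placed blocks lie side by side at (259,173) and (258,201), between the rails. Next is the third block.

Call:
move_arm(
  targets=[
    [-0.5, -5, 2, -2],
    [-0.5, -10, 4, -2.2],
    [-0.5, -15, 6, -2.2],
    [-0.5, -20, 8, -2.2],
    [-0.5, -25, 10, -2.2],
    [-0.1, -28.5, 10.8, -2.2],
    [-0.1, -28.5, 10.8, -2.2],
    [-0.1, -28.5, 10.8, -2.2],
    [-0.1, -28.5, 10.8, -2.2],
    [-0.1, -28.5, 10.8, -2.2],
  ],
  gripper=0.8,
)

```text
clock: 14.5
eef_pos: [0.4673, 0.0184, 0.1004]
tcp_rot: [43.7, 90.0, -138.5]
ft_force: [0.7, -0.4, -0.3]
gripper_width: 0.796
```

Run:
```python
from h import *
go(.466,.020,.0075,88)
snap('wrist','w7.png')
```

```text
t=14.50 pos [0.4673 0.0184 0.1004] yaw_y -92.2 F [ 0.7 -0.4 -0.3] w 0.796 j7 -108 -> shift cm [ 9.29 -0.16  0.13] turn -0.2 tilt [-3.e-04 -3.e-04 -1.e+00]
```

View pics/w7.png

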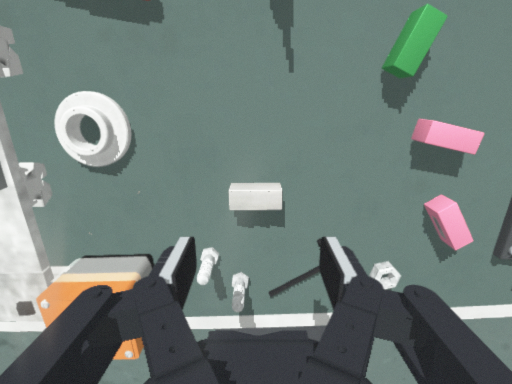

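Call:
move_arm(
  targets=[
    [3, -0.2, 0.1, 0],
    [6, -0.2, 0.1, 0],
    [8, -0.2, 0.1, 0],
    [9.3, -0.2, 0.1, 0],
    [9.3, -0.2, 0.1, 0],
    [9.3, -0.2, 0.1, 0],
    [9.3, -0.2, 0.1, 0],
    [9.3, -0.2, 0.1, 0],
    [9.3, -0.2, 0.1, 0],
    [9.3, -0.2, 0.1, 0],
  ],
)

```text
clock: 15.55
eef_pos: [0.4663, 0.0218, 0.0079]
tcp_rot: [-171.1, 90.0, 6.9]
ft_force: [-1.1, 0.6, -0.9]
gripper_width: 0.799
```

Call:
move_arm(
  targets=[
    [0, 0, 0, 0],
    [0, 0, 0, 0],
    [0, 0, 0, 0],
    [0, 0, 0, 0],
    [0, 0, 0, 0],
    [0, 0, 0, 0],
    [-2, 0, 0, 0],
    [-5, 0, 0, 0],
    [-9, 0, 0, 0],
    [-9, 0, 0, 0],
  ],
  gripper=0.3,
)

```text
clock: 16.55
eef_pos: [0.4684, 0.0221, 0.1016]
tcp_rot: [-171.9, 89.7, 6.0]
ft_force: [-0.2, -0.7, -1.0]
gripper_width: 0.507
```

Run:
```python
from h import *
x,y=cl(-.007,.0005)
go(x,y,.09,85.8)
```

```text
t=16.55 pos [0.4684 0.0221 0.1016] yaw_y -92.0 F [-0.2 -0.7 -1. ] w 0.507 j7 -108 -> shift cm [ 1.17 28.9  -7.19] turn 2.2 tilt [ 6.e-03  6.e-04 -1.e+00]
```

Call:
move_arm(
  targets=[
    [0, 5, -1.3, 2],
    [0, 10, -2.6, 2.2],
    [0, 15, -4, 2.2],
    [0, 20, -5.3, 2.2],
    [0, 25, -6.5, 2.2],
    [1, 29, -7.2, 2.2],
    [1, 29, -7.2, 2.2],
    [1, 29, -7.2, 2.2],
    [1, 29, -7.2, 2.2],
    [1, 29, -7.2, 2.2],
  ],
)

```text
clock: 17.55
eef_pos: [0.528, -0.2692, 0.0876]
tcp_rot: [-89.3, 90.0, 86.5]
ft_force: [-0.8, 0.2, -1.0]
gripper_width: 0.51
```

Run:
```python
from h import *
x,y=cl(-.007,.0005)
go(x,y,.0203,85.8)
ci,p,d=snap('wrist')
cv2.imwrite('pics/w8.png',cv2.resize(p[:,:,::-1],None,fx=1.5,fy=1.5,interpolation=cv2.INTER_CUBIC))
```

```text
t=17.55 pos [ 0.528  -0.2692  0.0876] yaw_y -94.1 F [-0.8  0.2 -1. ] w 0.510 j7 -77 -> shift cm [ 6.73 -0.   -0.21] turn 0.1 tilt [ 0.e+00  5.e-04 -1.e+00]
```

View pics/w8.png

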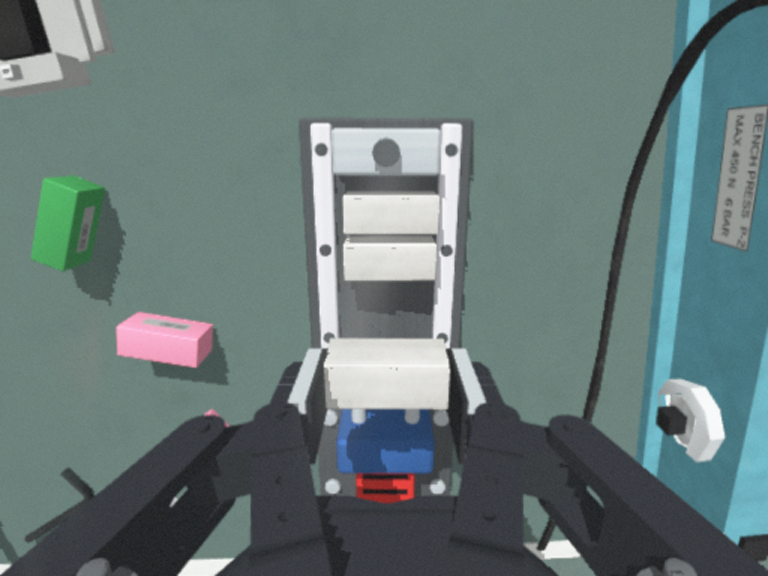

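Call:
move_arm(
  targets=[
    [1, -0.1, -0.2, 0],
    [3, -0.1, -0.2, 0],
    [4.5, -0.1, -0.2, 0],
    [5.7, -0.1, -0.2, 0],
    [6.3, -0.1, -0.2, 0],
    [6.7, -0.1, -0.2, 0],
    [6.7, -0.1, -0.2, 0],
    [6.7, -0.1, -0.2, 0],
    [6.7, -0.1, -0.2, 0],
    [6.7, -0.1, -0.2, 0],
  ],
)

```text
clock: 18.6
eef_pos: [0.53, -0.2698, 0.0208]
tcp_rot: [170.7, 90.0, -13.5]
ft_force: [-0.1, 1.1, -0.3]
gripper_width: 0.511
```

Call:
move_arm(
  targets=[
    [0, 0, 0, 0],
    [0, 0, 0, 0],
    [0, 0, 0, 0],
    [-2, 0, 0, 0],
    [-5, 0, 0, 0],
    [-8, 0, 0, 0],
    [-8, 0, 2, 0],
    [-8, 0, 4, 0],
    [-8, 0, 4, 0],
    [-8, 0, 4, 0],
  ],
  gripper=0.75,
)

```text
clock: 19.6
eef_pos: [0.4902, -0.2669, 0.1008]
tcp_rot: [167.4, 90.0, -16.8]
ft_force: [1.2, -0.0, 0.2]
gripper_width: 0.748
```

Run:
```python
from h import *
x,y=cl(-.115,.0005)
go(x,y,.08,85.8)
ci,p,d=snap('wrist')
cv2.imwrite('pics/w9.png',cv2.resize(p[:,:,::-1],None,fx=1.5,fy=1.5,interpolation=cv2.INTER_CUBIC))
```

```text
t=19.60 pos [ 0.4902 -0.2669  0.1008] yaw_y -94.2 F [ 1.2 -0.   0.2] w 0.748 j7 -76 -> shift cm [ 2.08 -0.05  6.8 ] turn -0.0 tilt [ 5.e-04 -2.e-04 -1.e+00]
```

View pics/w9.png

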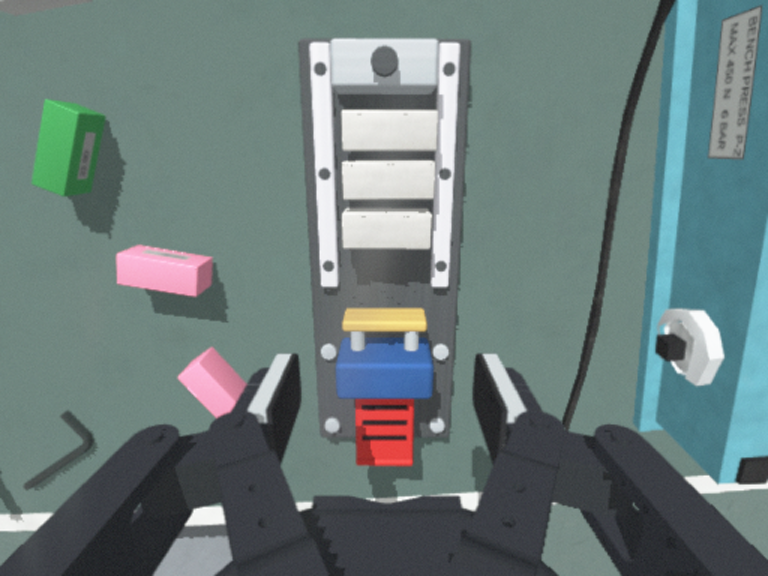

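All three blocks are in the channel, with brass, blue jaw and red lever behind them. I'll locate the jaw's back face and the lever.

Run:
```python
from h import *
ci,p,d=load('wrist')
a=np.radians(-4.2);A=np.array([[np.cos(a),np.sin(a)],[-np.sin(a),np.cos(a)]])
for u in (365,385,405):
  for v in range(330,472,6):
    uu,vv=int(u/1.5),int(v/1.5); P=bydepth(ci,[[uu,vv]],[d[vv,uu]])[0]
    if u==385 or v in(354,420): print(u,v,p[vv,uu],P.round(4),'cl',(A@(P[:2]-[.537,-.2703])).round(4))
# lateral centres
hsv=cv2.cvtColor(p,cv2.COLOR_RGB2HSV)
for nm,m in (('red',((hsv[...,0]<6)|(hsv[...,0]>174))&(hsv[...,1]>130)),('blue',(hsv[...,0]>105)&(hsv[...,0]<125)&(hsv[...,1]>130))):
    w=np.zeros(m.shape,bool);w[200:320,215:300]=m[200:320,215:300]; ys,xs=np.nonzero(w)
    P=bydepth(ci,np.c_[xs,ys],d[ys,xs]); L=(P[:,:2]-[.537,-.2703])@A.T
    print(nm,np.percentile(L,[1,50,99],axis=0).round(4).tolist(),np.percentile(P[:,2],[1,50,99]).round(4))
```

```text
365 354 [ 80 111 169] [ 0.4636 -0.254   0.0378] cl [-0.0744  0.0108]
365 420 [109  51  51] [ 0.4215 -0.2502  0.0382] cl [-0.1167  0.0116]
385 330 [182 157  99] [ 0.4758 -0.2656  0.0352] cl [-0.0613  0.0002]
385 336 [74 79 81] [ 0.5696 -0.2735  0.2432] cl [ 0.0327 -0.0008]
385 342 [ 56  80 116] [ 0.4628 -0.2646  0.0231] cl [-0.0744  0.0003]
385 348 [ 75 112 175] [ 0.4622 -0.2646  0.0296] cl [-0.075   0.0002]
385 354 [ 73 114 179] [ 0.4634 -0.2647  0.039 ] cl [-0.0738  0.0002]
385 360 [ 69 111 175] [ 0.4625 -0.2646  0.0441] cl [-0.0747  0.0002]
385 366 [ 81 129 206] [ 0.4616 -0.2646  0.049 ] cl [-0.0756  0.0002]
385 372 [ 70 110 176] [ 0.4578 -0.2643  0.0485] cl [-0.0794  0.0002]
385 378 [ 73 111 178] [ 0.4545 -0.264   0.0489] cl [-0.0828  0.0002]
385 384 [ 70 112 178] [ 0.4512 -0.2638  0.0495] cl [-0.086   0.0002]
385 390 [ 71 114 176] [ 0.4472 -0.2635  0.0488] cl [-0.0901  0.0002]
385 396 [ 68 105 164] [ 0.4444 -0.2633  0.0501] cl [-0.0929  0.0002]
385 402 [151  46  45] [ 0.4309 -0.2622  0.0356] cl [-0.1064  0.0003]
385 408 [79 45 48] [ 0.4279 -0.262   0.037 ] cl [-0.1094  0.0003]
38
[... 294 characters left out ...]
 0.4085 -0.2605  0.0386] cl [-0.1289  0.0003]
385 444 [231  66  63] [ 0.404  -0.2602  0.0383] cl [-0.1333  0.0003]
385 450 [232  69  66] [ 0.3995 -0.2598  0.038 ] cl [-0.1379  0.0004]
385 456 [231  69  66] [ 0.396  -0.2596  0.0391] cl [-0.1414  0.0004]
385 462 [246  82  78] [ 0.3944 -0.2595  0.0422] cl [-0.1431  0.0004]
385 468 [72 87 83] [ 0.3515 -0.2561 -0.0008] cl [-0.186   0.0006]
405 354 [ 69 111 174] [ 0.4619 -0.276   0.0377] cl [-0.0745 -0.0112]
405 420 [119  49  48] [ 0.4194 -0.2735  0.0378] cl [-0.117  -0.0118]
red [[-0.1833, -0.0163], [-0.126, 0.0003], [-0.1042, 0.0167]] [-0.0007  0.0375  0.042 ]
blue [[-0.0938, -0.0246], [-0.0792, -0.003], [-0.0737, 0.0232]] [0.021  0.0487 0.0505]
```

Run:
```python
from h import *
x,y=cl(-.110,0)
print(x,y)
go(x,y,.055,85.8)
```

```text
0.42729540750530964 -0.2622437983159605
t=19.65 pos [ 0.4906 -0.2668  0.1007] yaw_y -94.2 F [ 0.4 -0.4  0.1] w 0.749 j7 -76 -> shift cm [4.57 0.01 6.35] turn -0.0 tilt [ 7.e-04 -1.e-04 -1.e+00]
```

Call:
move_arm(
  targets=[
    [0, 0, 3, 0],
    [0, 0, 6, 0],
    [0, 0, 6.35, 0],
    [0, 0, 6.35, 0],
    [1, 0, 6.35, 0],
    [3, 0, 6.35, 0],
    [4.6, 0, 6.35, 0],
    [4.6, 0, 6.35, 0],
    [4.6, 0, 6.35, 0],
    [4.6, 0, 6.35, 0],
  ],
  gripper=0,
)

```text
clock: 20.65
eef_pos: [0.4274, -0.2622, 0.0549]
tcp_rot: [168.7, 90.0, -15.5]
ft_force: [-0.1, -1.0, -0.2]
gripper_width: 0.002
```

Run:
```python
from h import *
x,y=cl(-.110,0)
go(x,y,.036,85.8)
ci,p,d=snap('wrist')
cv2.imwrite('pics/w10.png',cv2.resize(p[:,:,::-1],None,fx=1.5,fy=1.5,interpolation=cv2.INTER_CUBIC))
```

```text
t=20.65 pos [ 0.4274 -0.2622  0.0549] yaw_y -94.2 F [-0.1 -1.  -0.2] w 0.002 j7 -74 -> shift cm [1.89 0.   0.01] turn -0.0 tilt [ 7.e-04 -2.e-04 -1.e+00]
```

View pics/w10.png

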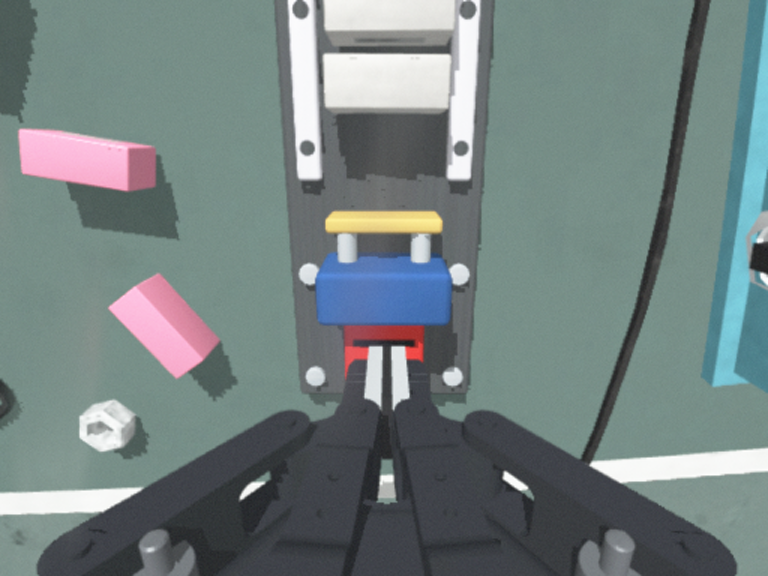

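The shut fingers are at (388,360), just behind the jaw's back face and centred on the lever. I'll lower gently.

Call:
move_arm(
  targets=[
    [0.7, 0, 0, 0],
    [1.3, 0, 0, 0],
    [1.5, 0, 0, 0],
    [1.7, 0, 0, 0],
    [1.8, 0, 0, 0],
    [1.9, 0, 0, 0],
    [2.0, 0, 0, 0],
    [2.1, 0, 0, 0],
    [2.1, 0, 0, 0],
    [2.1, 0, 0, 0],
  ],
)

```text
clock: 21.7
eef_pos: [0.4257, -0.2621, 0.0337]
tcp_rot: [-6.4, 89.9, 169.3]
ft_force: [-7.0, 1.6, 11.8]
gripper_width: 0.002
```

Call:
move_arm(
  targets=[
    [0.05, 0, 0, 0],
    [0.1, 0, 0, 0],
    [0.15, 0, 0, 0],
    [0.2, 0, 0, 0],
    [0.25, 0, 0, 0],
    [0.3, 0, 0, 0],
    [0.3, 0, 0, 0],
    [0.3, 0, 0, 0],
    [0.3, 0, 0, 0],
    [0.3, 0, 0, 0],
  ],
)

```text
clock: 22.7
eef_pos: [0.4274, -0.2623, 0.0312]
tcp_rot: [165.7, 89.9, -18.5]
ft_force: [0.3, 1.8, 11.1]
gripper_width: -0.003
```

Run:
```python
from h import *
x,y=cl(-.100,0)
go(x,y,.03,85.8)
```

```text
t=22.70 pos [ 0.4274 -0.2623  0.0312] yaw_y -94.2 F [ 0.3  1.8 11.1] w -0.003 j7 -75 -> shift cm [ 0.12 -0.   -0.99] turn -0.0 tilt [ 1.5e-03 -5.0e-04 -1.0e+00]
```

Call:
move_arm(
  targets=[
    [0.05, 0, -0.4, 0],
    [0.05, 0, -0.9, 0],
    [0.05, 0, -1.4, 0],
    [0.05, 0, -1.9, 0],
    [0.05, 0, -2.4, 0],
    [0.05, 0, -2.9, 0],
    [0.05, 0, -3.4, 0],
    [0.05, 0, -3.9, 0],
    [0.05, 0, -4.2, 0],
    [0.05, 0, -4.2, 0],
  ],
)

```text
clock: 23.7
eef_pos: [0.4699, -0.2655, 0.0308]
tcp_rot: [164.8, 89.9, -19.4]
ft_force: [0.5, 0.4, 11.4]
gripper_width: -0.003
```

Run:
```python
from h import *
x,y=cl(-.100,0)
go(x,y,.03,85.8)
ci,p,d=snap('wrist')
snap('top')
cv2.imwrite('pics/w11.png',cv2.resize(p[:,:,::-1],None,fx=1.5,fy=1.5,interpolation=cv2.INTER_CUBIC))
```

```text
t=23.70 pos [ 0.4699 -0.2655  0.0308] yaw_y -94.2 F [ 0.5  0.4 11.4] w -0.003 j7 -76 -> shift cm [ 0.07 -0.01  3.27] turn -0.0 tilt [ 2.1e-03 -7.0e-04 -1.0e+00]
```

View pics/w11.png

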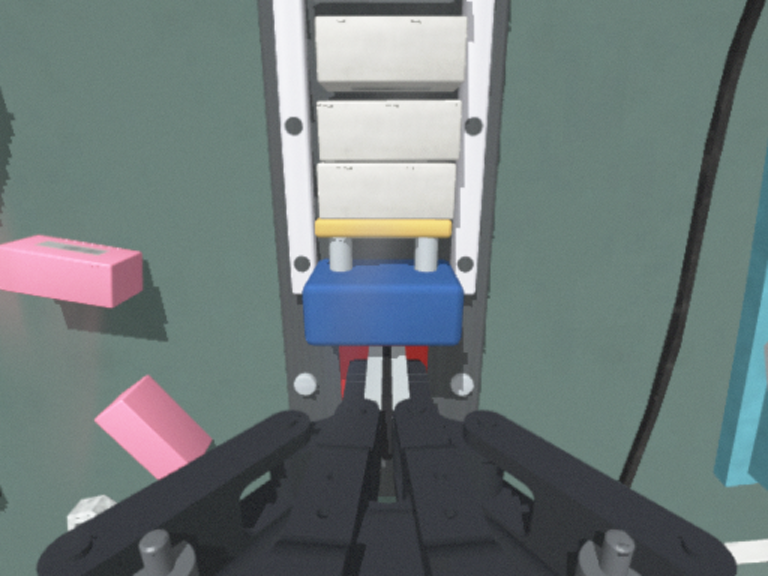

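The pad now bears on the third block, and the blocks stand square with small gaps. I'll continue slowly and watch the x force.

Call:
move_arm(
  targets=[
    [0, 0, -0.3, 0],
    [0, 0, -0.6, 0],
    [0, 0, -0.9, 0],
    [0, 0, -1.2, 0],
    [0, 0, -1.5, 0],
    [0, 0, -1.7, 0],
    [0, 0, -1.8, 0],
    [0, 0, -1.8, 0],
    [0, 0, -1.8, 0],
    [0, 0, -1.8, 0],
  ],
)

```text
clock: 24.8
eef_pos: [0.4861, -0.2667, 0.0306]
tcp_rot: [16.8, 90.0, -167.4]
ft_force: [-7.1, 1.7, 13.9]
gripper_width: -0.006
```

Run:
```python
from h import *
x,y=cl(-.045,0)
go(x,y,.03,85.8)
ci,p,d=snap('wrist')
cv2.imwrite('pics/w12.png',cv2.resize(p[:,:,::-1],None,fx=1.5,fy=1.5,interpolation=cv2.INTER_CUBIC))
```

```text
t=24.80 pos [ 0.4861 -0.2667  0.0306] yaw_y -94.2 F [-7.1  1.7 13.9] w -0.006 j7 -77 -> shift cm [ 0.06 -0.01 -0.6 ] turn -0.0 tilt [-5.e-04 -1.e-04 -1.e+00]
```

View pics/w12.png

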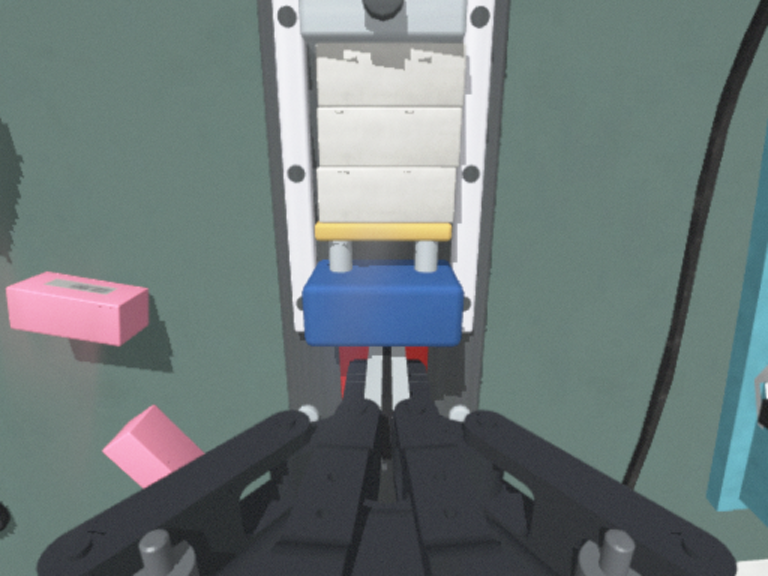

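The row is closed (no gaps at rows 107 and 167) and the x force rose to 7 N, so it is against the stop. I'll push on into the spring.

Call:
move_arm(
  targets=[
    [0, 0, -0.1, 0],
    [0, 0, -0.2, 0],
    [0, 0, -0.3, 0],
    [0, 0, -0.4, 0],
    [0, 0, -0.5, 0],
    [0, 0, -0.6, 0],
    [0, 0, -0.6, 0],
    [0, 0, -0.6, 0],
    [0, 0, -0.6, 0],
    [0, 0, -0.6, 0],
  ],
)

```text
clock: 25.85
eef_pos: [0.4916, -0.2671, 0.0305]
tcp_rot: [0.1, 89.9, 175.9]
ft_force: [-8.6, 1.6, 15.8]
gripper_width: 0.004
```

```bash
cat > pad.py <<'E'
from h import *
import sys
A=None
def meas(fn):
    a=np.radians(-4.2);A=np.array([[np.cos(a),np.sin(a)],[-np.sin(a),np.cos(a)]])
    ci,p,d=snap('wrist'); hsv=cv2.cvtColor(p,cv2.COLOR_RGB2HSV)
    brass=(hsv[...,0]>15)&(hsv[...,0]<30)&(hsv[...,1]>100); blue=(hsv[...,0]>105)&(hsv[...,0]<125)&(hsv[...,1]>130)
    for nm,m,zl,zz in(('brass',brass,.03,.036),('blue',blue,.047,.05)):
        m=m.copy(); m[:,:205]=0;m[:,310:]=0
        ys,xs=np.nonzero(m);P=bydepth(ci,np.c_[xs,ys],d[ys,xs]); k=P[:,2]>zl
        L=((P[:,:2]-[.537,-.2703])@A.T)[k]
        print(nm,k.sum(),'x 2/50/98',np.percentile(L[:,0],[2,50,98]).round(4))
    cv2.imwrite('pics/'+fn,cv2.resize(p[:,:,::-1],None,fx=1.5,fy=1.5,interpolation=cv2.INTER_CUBIC))
E
python3 - <<'E'
from pad import *
x,y=cl(-.045,0)
go(x,y,.03,85.8)
meas('w13.png')
E
```

```text
t=25.85 pos [ 0.4916 -0.2671  0.0305] yaw_y -94.3 F [-8.6  1.6 15.8] w 0.004 j7 -77 -> shift cm [ 0.05 -0.01 -0.06] turn -0.1 tilt [-1.4e-03  1.0e-04 -1.0e+00]
brass 836 x 2/50/98 [-0.0006  0.0022  0.0047]
blue 3579 x 2/50/98 [-0.0267 -0.0172 -0.0071]
```

View pics/w13.png

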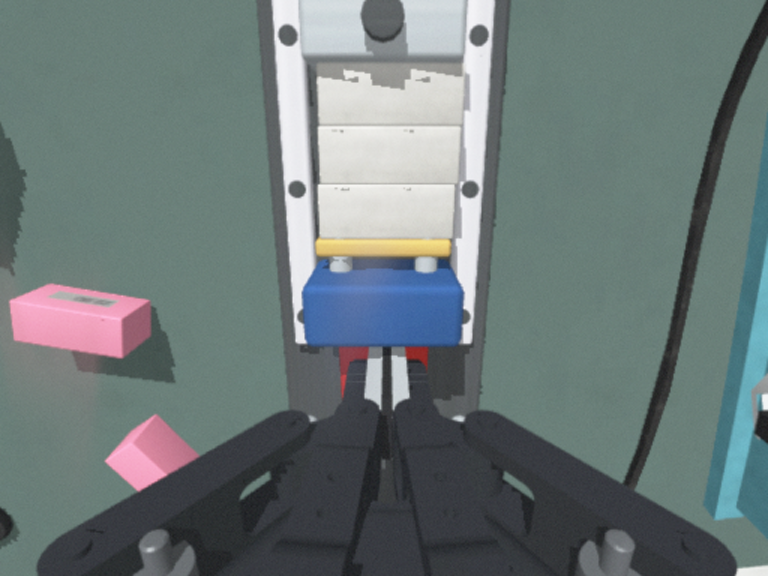

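The image shifts put the pad about 6 mm in. The tool is driving the jaw by friction on the lever only, with its tip a few mm short of the back face. It could slip during release, so I'll slide forward onto the face first.

Call:
move_arm(
  targets=[
    [0, 0, -0.2, 0],
    [0, 0, -0.4, 0],
    [0, 0, -0.5, 0],
    [0, 0, -0.6, 0],
    [0, 0, -0.7, 0],
    [0, 0, -0.8, 0],
    [0, 0, -0.9, 0],
    [0, 0, -1.0, 0],
    [0, 0, -1.0, 0],
    [0, 0, -1.0, 0],
  ],
)

```text
clock: 26.9
eef_pos: [0.4995, -0.2679, 0.0302]
tcp_rot: [-3.8, 89.7, 171.9]
ft_force: [-19.0, 2.3, 23.3]
gripper_width: -0.004
```

Run:
```python
from pad import *
x,y=cl(-.045,0)
go(x,y,.03,85.8)
meas('w14.png')
```

```text
t=26.90 pos [ 0.4995 -0.2679  0.0302] yaw_y -94.3 F [-19.    2.3  23.3] w -0.004 j7 -77 -> shift cm [ 0.02 -0.03  0.74] turn -0.1 tilt [-5.e-03  7.e-04 -1.e+00]
brass 792 x 2/50/98 [-0.0004  0.0024  0.0048]
blue 3133 x 2/50/98 [-0.0211 -0.0114 -0.0014]
```

View pics/w14.png

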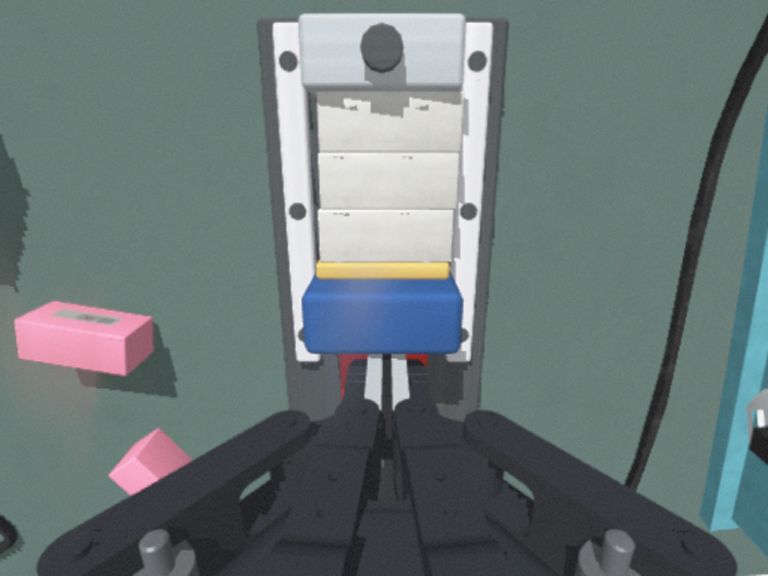

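The pad is fully in, with the jaw back face reading x = -21.1 mm in this view. That calibrates the reading: the previous -26.7 was about 6.4 mm in. Now I'll back off to about 7.5 mm.

Call:
move_arm(
  targets=[
    [0, 0, 0.1, 0],
    [0, 0, 0.2, 0],
    [0, 0, 0.3, 0],
    [0, 0, 0.4, 0],
    [0, 0, 0.5, 0],
    [0, 0, 0.6, 0],
    [0, 0, 0.6, 0],
    [0, 0, 0.6, 0],
    [0, 0, 0.6, 0],
    [0, 0, 0.6, 0],
  ],
)

```text
clock: 27.95
eef_pos: [0.4955, -0.2675, 0.0306]
tcp_rot: [6.6, 89.9, -177.6]
ft_force: [-9.8, 0.8, 18.0]
gripper_width: 0.002
```

Run:
```python
from pad import *
x,y=cl(-.045,0)
go(x,y,.03,85.8)
meas('w15.png')
```

```text
t=27.95 pos [ 0.4955 -0.2675  0.0306] yaw_y -94.3 F [-9.8  0.8 18. ] w 0.002 j7 -77 -> shift cm [ 0.06 -0.03  0.34] turn -0.1 tilt [-1.5e-03 -1.0e-04 -1.0e+00]
brass 832 x 2/50/98 [-0.0004  0.0023  0.0049]
blue 3320 x 2/50/98 [-0.0252 -0.0156 -0.0056]
```

The pad is about 7.9 mm in. I'll let the lever up slowly.

Call:
move_arm(
  targets=[
    [-0.1, 0, 0, 0],
    [-0.2, 0, 0, 0],
    [-0.3, 0, 0, 0],
    [-0.4, 0, 0, 0],
    [-0.5, 0, 0, 0],
    [-0.6, 0, 0, 0],
    [-0.8, 0, 0, 0],
    [-1.0, 0, 0, 0],
    [-1.4, 0, 0, 0],
    [-2.0, 0, 0, 0],
  ],
)

```text
clock: 29.0
eef_pos: [0.4964, -0.2672, 0.0502]
tcp_rot: [-35.1, 90.0, 140.7]
ft_force: [0.2, -0.5, -0.4]
gripper_width: -0.001
```

Run:
```python
from pad import *
x,y=cl(-.045,0)
go(x,y,.03,85.8)
meas('w16.png')
```

```text
t=29.00 pos [ 0.4964 -0.2672  0.0502] yaw_y -94.2 F [ 0.2 -0.5 -0.4] w -0.001 j7 -76 -> shift cm [2.02 0.01 0.42] turn -0.0 tilt [-3.e-04  3.e-04 -1.e+00]
brass 640 x 2/50/98 [-0.0003  0.0022  0.0046]
blue 2513 x 2/50/98 [-0.0266 -0.0166 -0.007 ]
```

View pics/w16.png

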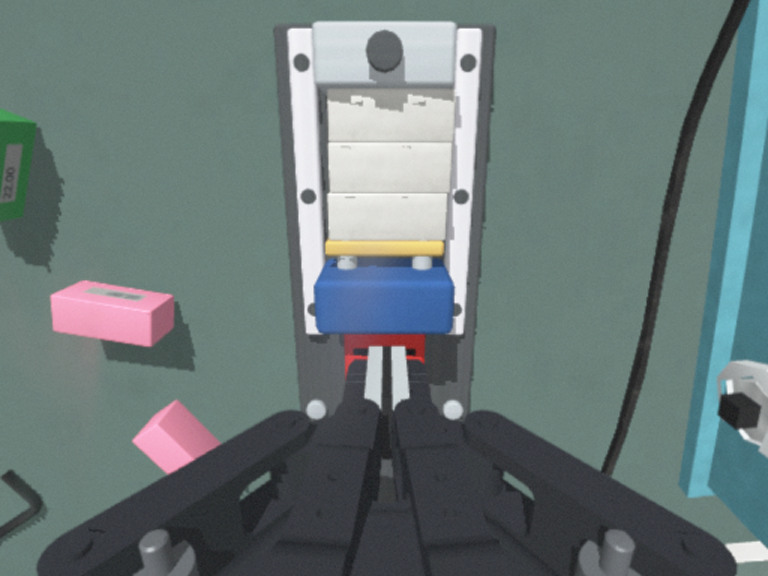

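The jaw is locked, with the pad about 6.5 mm in and the row tight and square. I'll lift clear and check once more.

Call:
move_arm(
  targets=[
    [-2, 0, 0, 0],
    [-5, 0, 0, 0],
    [-8, 0, 1, 0],
    [-11, 0, 3, 0],
    [-12, 0, 4, 0],
    [-12, 0, 4, 0],
    [-12, 0, 4, 0],
    [-12, 0, 4, 0],
    [-12, 0, 4, 0],
    [-12, 0, 4, 0],
  ],
)

```text
clock: 30.05
eef_pos: [0.4566, -0.2641, 0.1692]
tcp_rot: [-28.2, 89.9, 147.6]
ft_force: [0.0, -0.4, -0.1]
gripper_width: -0.0
```

Run:
```python
from pad import *
go(.5,-.26,.1,85.8)
meas('w17.png')
ci,p,d=load('wrist'); hsv=cv2.cvtColor(p,cv2.COLOR_RGB2HSV)
a=np.radians(-4.2);A=np.array([[np.cos(a),np.sin(a)],[-np.sin(a),np.cos(a)]])
m=((hsv[...,0]<6)|(hsv[...,0]>174))&(hsv[...,1]>130); ys,xs=np.nonzero(m);P=bydepth(ci,np.c_[xs,ys],d[ys,xs]);L=(P[:,:2]-[.537,-.2703])@A.T
k=(abs(L[:,1])<.02)&(P[:,2]>.02); print('lever slope',np.polyfit(L[k,0],P[k,2],1).round(3),k.sum())
ys,xs=np.nonzero((hsv[...,1]<45)&(hsv[...,2]>130));P=bydepth(ci,np.c_[xs,ys],d[ys,xs]);L=(P[:,:2]-[.537,-.2703])@A.T
for i in range(3):
    k=(P[:,2]>.031)&(P[:,2]<.0365)&(L[:,0]>.008+.018*i)&(L[:,0]<.02+.018*i)&(abs(L[:,1])<.03)
    print(i,k.sum(),np.percentile(L[k,1],[1,99]).round(4),np.median(P[k,2]).round(4))
snap('top','t9.png')
```

```text
t=30.05 pos [ 0.4566 -0.2641  0.1692] yaw_y -94.2 F [ 0.  -0.4 -0.1] w -0.000 j7 -73 -> shift cm [ 6.91 -0.72 -4.31] turn -0.0 tilt [-1.2e-03  7.0e-04 -1.0e+00]
brass 238 x 2/50/98 [0.     0.0018 0.0036]
blue 815 x 2/50/98 [-0.0264 -0.0165 -0.0069]
lever slope [0.19  0.046] 1417
0 681 [-0.0234  0.0212] 0.0339
1 691 [-0.0239  0.0199] 0.0337
2 736 [-0.0243  0.0195] 0.0337
```

View pics/w17.png

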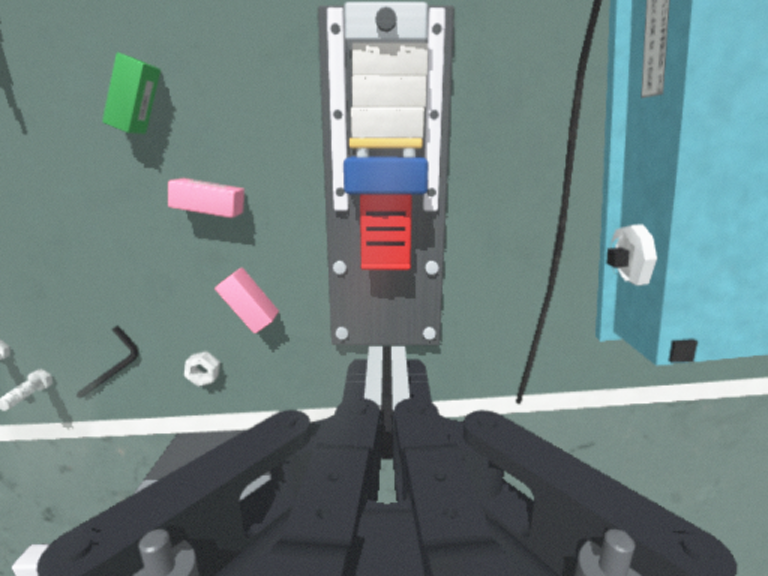

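View pics/t9.png

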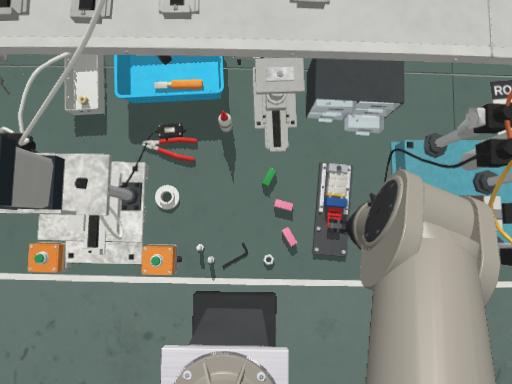

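The final views show the row closed and everything else in place. The fitted lever slope looks suspicious, since edge pixels may pollute it, so I'll check the lever height profile directly.

Run:
```python
from h import *
ci,p,d=load('wrist')
a=np.radians(-4.2);A=np.array([[np.cos(a),np.sin(a)],[-np.sin(a),np.cos(a)]])
for v in range(118,184,4):
    P=bydepth(ci,[[257,v]],[d[v,257]])[0]; print(v,p[v,257],(A@(P[:2]-[.537,-.2703])).round(4),P[2].round(4))
```

```text
118 [ 89 118 178] [-0.0182 -0.0002] 0.0505
122 [ 88 118 175] [-0.0219 -0.0002] 0.0485
126 [ 87 115 169] [-0.0255 -0.0002] 0.0489
130 [147  75  78] [-0.0307 -0.0001] 0.0346
134 [160  72  75] [-0.0346 -0.0001] 0.0343
138 [155  67  69] [-0.0386 -0.0001] 0.0334
142 [69 58 62] [-0.0424 -0.0001] 0.0346
146 [220  81  82] [-0.0465 -0.0001] 0.0338
150 [220  79  80] [-0.0502 -0.0001] 0.0352
154 [213  78  79] [-0.0544 -0.0001] 0.0345
158 [226  79  79] [-0.0584 -0.0001] 0.0346
162 [73 58 61] [-0.0624 -0.0001] 0.035
166 [227  80  78] [-0.0667 -0.0001] 0.0344
170 [226  77  75] [-0.0706 -0.0001] 0.0357
174 [225  77  74] [-0.0753 -0.0001] 0.0338
178 [224  76  73] [-0.0787 -0.0001] 0.0368
182 [81 76 77] [-0.0904 -0.0001] 0.0119
```

The lever top is flat at z ≈ 34.5 mm, which is the "up" height. Handing in.

```bash
python3 -c "
from station import ctrl
print(ctrl.close_job(), ctrl.observe()['clock'])"
```

```text
the job is handed in; nothing more can be done
the job is handed in; nothing more can be done
```

The job is handed in at about 30 s of the 61 s allowed. All three grey blocks lie on the bed, closed against the end stop, with the jaw locked on the row. The system reports no verdict, so this rests on my own last checks.

**What I did:** I gripped each block by its ends and laid it between the rails. With the shut fingers I pressed the lever down and slid the jaw until the row met the stop. I then pushed the pad fully in for a moment, backed it off to about 8 mm, and let the lever up.

**Last checks, from the wrist camera:**
- **Blocks:** flat (tops at about 34 mm) and square by eye. They sit about 1–2.5 mm off the centre line, with no gaps.
- **Spring pad:** about 6.5 mm in, and unchanged after the arm moved away.
- **Lever:** up, with its top flat at about 34.5 mm.
- **Arm and bystanders:** the arm is clear with no contact force. The bystanders and the green and pink look-alikes look unmoved in the top view; I did not measure them.

**Checks that disagreed:**
- **Lever slope:** the first fit suggested the lever was still down. I put this down to edge pixels, and the height profile along its centre line showed it up.
- **Stop position:** the first top-view estimate put the stop face at about x = 56 mm, but the wrist view gave about 60 mm. I took the 60 mm as a guide and found the actual contact by force and pictures.

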